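# Snap a bearing cover home with the seating tool

## Robot

A 6-joint arm with a two-finger parallel gripper is mounted at the origin on the work surface. World frame = base frame: x ahead of the robot, y to its left, z up, the work surface at z = 0. Lengths are in m, angles in rad, forces in N, time in s.
With the tool pointing down it reaches from about 0.35 to 1 m from the base axis. Payload 7.1 kg.
Tool frame: the origin (TCP) lies midway between the tips of the shut fingers; the grasp point (between the pads) lies 19 mm behind it; z points along the fingers, y is the line along which they close (so a half turn about z gives the same grasp; the last joint's range is limited). The gripper opens to 85 mm and grips with 20 to 120 N. Pads are 22 mm wide; open, the fingers measure 114 mm over their backs; the gripper's body (76 mm by 85 mm) begins 54 mm behind the grasp point. The pads swing forward as they close: fully open they stand 13 mm farther back than shut.
Start: joints at [-1.154, 0.423, 1.63, -0, 1.089, -0.019], TCP at [0.264, -0.567, 0.231] pointing down, gripper open.
Joint ranges: [-3, 3], [-0.9, 2.11], [0.09, 2.58], [-1.31, 4.45], [0.11, 2.69], [-2.54, 2.54]. Speed limits (rad/s): [2.39, 2.39, 3.01, 3.14, 3.14, 3.14].

## Interface

Orientations are given as [roll, pitch, yaw] about the fixed x, y, z axes, in that order (R = Rz(yaw) Ry(pitch) Rx(roll)).
In Python, from station import ctrl gives the robot as it stands.
- The arm moves only by the tool move_arm, never from a script. Its argument "moves" is a list of rows, each an object with "delta_pos": the shift along the tool's x, y, z in units of 40 mm (1.0 is 40 mm), a list of three; "yaw": the turn about the tool's z in units of 6 degrees (1.0 is 6 degrees). In form: [{"delta_pos": [tx, ty, tz], "yaw": yaw}, ...]. A call has exactly 8 rows; each row shifts and turns the commanded pose from where the row before left it, along the tool's axes as they then stand; what a row does not reach is not made up. A row lasts 1/10 s, in which the tool goes at most 50 mm and 8.59 degrees, less where a joint would pass 70% of its speed; a pose out of reach is approached as far as the arm can. A call is refused whole if a number of a shift passes 1 or a number of a turn 1, either way. A call with a gripper value outside its range is refused whole. "jaw" is the closure, from 0 (fully open) to 1 (shut), set as the call begins (left out, the last holds). The fingers move at their own pace and stop on an object; "force" is the grip in N (left out, the last holds). Time passes only in rows, so rows that do not move let the fingers close, or fill a call up. It gives the time, the measured TCP pose, the force, the opening and the grip force at its end, in the units of the state.
- ctrl.get_state(): the state, without advancing time (a new reading comes with each control period).
- ctrl.read_camera(name): name is "scene" or "top" or "wrist"; returns a dict with "img" (400x640x3 uint8, blue, green, red), "range_z" (400x640 float32, m along the optical axis (not along the pixel's ray), 0 where there is no reading), "fx", "fy", "cx", "cy" (pixels), "k1" (the pictures are not rectified: a ray, as slopes to the right and down, at radius r is drawn at 1 + k1 r^2 times it, then the intrinsics apply), "T" (4x4, takes a point from camera to world coordinates); the wrist camera has in their place "hand_eye" (4x4, takes a point from camera to tool coordinates, whose origin is the TCP and whose axes are the flange's). Camera axes: x right, y up, looking along -z (the intrinsics and any distortion apply to the point x, -y, -z); pixel columns grow to the right and rows downward; lengths in m; the calibration is good to about 2 mm. A picture is of the moment at which its call begins: read the wrist's pose just before it.
- ctrl.finish_job(): hands the job in; it is judged then, once.
The state is a dict: "time": time; "joints": joint angles; "qd": joint speeds; "joint_efforts": joint torques, N m; "eef_pos": TCP position; "ee_rot": TCP orientation; "wrist_force": force on the tool from outside, world axes, zero at the start; "torque": the same for the moment, N m; "finger_gap": finger opening in m; "finger_force": force on a finger pad.
Only numpy, scipy, OpenCV 4.12 (cv2) and the standard library are available. Lean on these libraries where they do the work, as an engineer would, in place of code of your own. Each camera call takes 0.05 s, during which the arm holds its last target. There are 200 camera calls.

## Task

One of the two gear units on the bench mat still has its black bearing cover standing proud. Take the seating tool from its round steel plate, hold it upright and centred on that cover and press squarely down until the cover clicks fully home, pressing with the tool and not with the fingers. Then stand the tool upright back on its plate, leaving the other things on the mat where they are.

Things in the scene. Friction and masses are not known exactly. Their poses are not given: they have to be found in the camera images.
- unit: The unfinished gear unit, fixed to the bench: square aluminium block 66 x 66 mm on a steel foot flange 96 x 70 x 8 mm, with a round boss of 52 mm diameter on top whose upper face is 54 mm above the bench. Origin: centre of the underside; z up; x along the long side of the flange.
- cover_top (a point): Centre of the flat top face of the unfinished unit's bearing cover: a round black plastic cap, flange 48 mm in diameter and 4 mm thick, on the axis of the boss. It moves straight down with the cover: 68 mm above the bench when proud, 58 mm when home. z up.
- cover (a joint): How far the proud cover has been pushed down, in m: 0 as it starts, 10 mm (0.010) fully home with its flange on the boss. The resistance rises to about 10 N some 2 mm down and falls to nothing at about 6 mm, where the cover snaps down the rest of the way by itself, onto a hard stop, and stays. Let go before that, it springs back up.
- done_top (a point): Centre of the top face of the bearing cover on the other, finished gear unit, fixed to the bench: the same as the first, but its cover is already home, 58 mm above the bench.
- tool_mid (a point): The seating tool, loose, upright, about 0.1 to 0.2 kg, standing on the round plate: flat white plastic foot of 36 mm diameter, 12 mm high, and above it a plain round steel handle of 24 mm diameter with a small white tip; 90 mm high in all. This point is on its axis half-way up, 45 mm above the foot's flat pressing face. z points up along the tool.
- plate_top (a point): Centre of the top face of the tool's plate: a round steel disc, 110 mm in diameter and 4 mm thick, fixed flat on the bench.
- jar: Bystander: small clear jar with a black lid, 36 mm in diameter, 65 mm high, loose. Origin at the centre of its underside.
- spool: Bystander: steel-grey solder spool lying flat, 52 mm in diameter, 30 mm high, loose. Origin at the centre of its underside.
- hammer: Bystander: small hammer with wooden handle and brass head, 220 mm long, lying flat, loose; handle along its own x, head to +x.
- pen_cup: Bystander: black pen cup, 68 mm in diameter, 85 mm high, pens reaching to about 140 mm, loose. Origin at the centre of its underside.
Not all that is in view belongs to the job. Leave any red look-alike of the part that bears tool_mid alone. Several things look just like the part that bears plate_top: the one meant starts nearest to the robot's base.

How it is judged:
By the outcome, as a careful person would: the job done as asked, in the order asked, and still so for the second after the job is handed in, with the robot touching nothing.
It also fails if it takes over 48 s, if anything falls off the work surface, if the arm or the gripper's body presses on something with over 40 N, if the wrist force passes 120 N, or if a joint passes its speed limit or range.

## Working session

There is one attempt and no reset: what is moved stays moved. The work goes in short steps, Python scripts to look and compute and a tool call to move; the robot and the scene stay as the last step left them, time stands still between calls to the robot, and variables do not carry over. Pictures are saved under pics/ and viewed, at most 10 in all, crops included, and the job is handed in when it is done.

Besides the shell and the picture viewer there is one more tool, called after ">>>" as name(argument=value, ...), one argument or row to a line, values as JSON. move_arm: Moves the arm, as the interface text tells. Its arguments: {"type":"object","properties":{"moves":{"type":"array","items":{"type":"object","properties":{"delta_pos":{"type":"array","items":{"type":"number"}},"yaw":{"type":"number"}}}},"jaw":{"type":"number"},"force":{"type":"number"}},"required":["moves"]}

```bash
mkdir -p pics; cat > h.py <<'E'
import numpy as np, cv2, json
from station import ctrl
def grab(n,save=None):
    s=ctrl.get_state(); c=ctrl.read_camera(n)
    if 'T' not in c:
        from scipy.spatial.transform import Rotation as R
        M=np.eye(4); M[:3,:3]=R.from_euler('xyz',s['ee_rot']).as_matrix(); M[:3,3]=s['eef_pos']
        c['T']=M@np.array(c['hand_eye'])
    c['T']=np.array(c['T'])
    if save: cv2.imwrite('pics/'+save,c['img'])
    return c
def rays(c,uv):
    uv=np.atleast_2d(np.array(uv,float)); d=(uv-[c['cx'],c['cy']])/[c['fx'],c['fy']]
    p=d.copy()
    for _ in range(20): p=d/(1+c['k1']*(p**2).sum(1,keepdims=True))
    return np.c_[p[:,0],-p[:,1],-np.ones(len(p))]
def onplane(c,uv,z):
    d=rays(c,uv)@c['T'][:3,:3].T; o=c['T'][:3,3]
    return o+d*((z-o[2])/d[:,2:])
def cloud(c):
    v,u=np.mgrid[:400,:640]; r=rays(c,np.c_[u.ravel(),v.ravel()])
    z=c['range_z'].ravel()[:,None]
    P=(r*z)@c['T'][:3,:3].T+c['T'][:3,3]
    P[z[:,0]==0]=np.nan
    return P.reshape(400,640,3)
E
python3 - <<'E'
from h import *
for n in('scene','top'):
    c=grab(n,n+'0.png'); print(n,c['T'].round(3).tolist(),c['fx'],c['k1'])
    np.savez('/tmp/'+n,**{k:v for k,v in c.items()})
print(ctrl.get_state())
E
```

```text
scene [[0.641, -0.477, 0.602, 1.222], [0.768, 0.399, -0.501, -0.485], [-0.001, 0.783, 0.622, 0.784], [0.0, 0.0, 0.0, 1.0]] 452.91807795154847 -0.11642871409727322
top [[-0.002, 0.999, -0.053, 0.482], [-1.0, -0.002, 0.011, 0.055], [0.011, 0.053, 0.999, 1.289], [0.0, 0.0, 0.0, 1.0]] 429.65963342948817 -0.015722132904993944
{'time': 0.1, 'joints': array([-1.15401320e+00,  4.23768057e-01,  1.63062509e+00,  3.41976679e-06,
        1.08860977e+00, -1.90083422e-02]), 'qd': array([-0.00015306, -0.00196606, -0.00025669, -0.00089322,  0.00097957,
       -0.00125416]), 'joint_efforts': array([ 7.09947908e-04, -5.58416140e+01, -2.82445532e+01, -5.79416042e-05,
        2.97126135e-03, -3.70323880e-05]), 'eef_pos': array([ 0.2636451 , -0.56611456,  0.23061663]), 'ee_rot': array([-3.14018271e+00, -2.98321569e-05,  4.35789864e-01]), 'wrist_force': array([ 0.06524767, -0.90630448, -0.36143268]), 'torque': array([-9.15898707e-05,  2.88958747e-02,  1.57739950e-02]), 'finger_force': 0.0, 'finger_gap': 0.08532221225098581}
```

View pics/scene0.png

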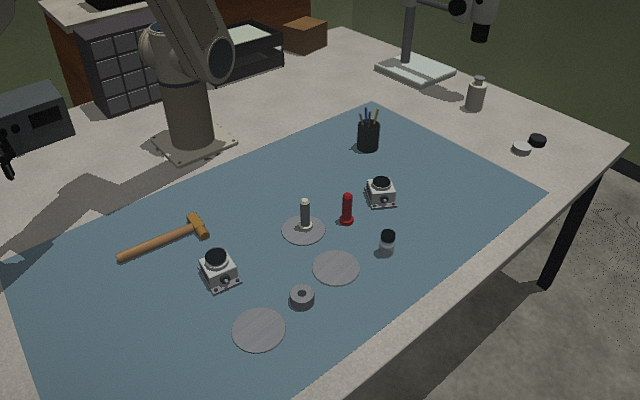

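View pics/top0.png

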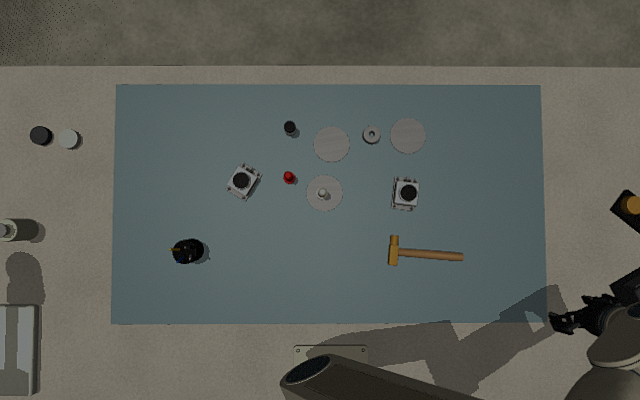

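Candidates:
- **Tool:** the white/steel one on a plate at top (323,193), scene (305,215). The red look-alike at top (289,177) is to be left alone.
- **Plates:** top (324,193), (331,144) and (408,135). The first is lowest in the image, so nearest the base.
- **Units:** covers at top (241,181) and (408,193). In the scene view the cover at (215,258) looks proud and the one at (381,183) looks lower, so I'll check their heights.

```bash
python3 - <<'E'
from h import *
def ld(n): return dict(np.load('/tmp/%s.npz'%n))
t=ld('top'); s=ld('scene'); P=cloud(t); Q=cloud(s)
g=t['img'].max(2)
def blob(c,mask,seed,r):
    m=np.zeros(mask.shape,np.uint8); cv2.circle(m,seed,r,1,-1); m=(m&mask.astype(np.uint8))
    n,l,st,ce=cv2.connectedComponentsWithStats(m); k=1+np.argmax(st[1:,4]); return ce[k],st[k],l==k
for nm,sd in (('uL',(241,181)),('uR',(408,193))):
    ce,st,m=blob(t,g<60,sd,14); 
    print(nm,ce,st,'depth z',np.nanmedian(P[m],0).round(4), 'p58',onplane(t,ce,.058).round(4),'p68',onplane(t,ce,.068).round(4))
for nm,sd in (('uL',(381,183)),('uR',(215,256))):
    ce,st,m=blob(s,s['img'].max(2)<50,sd,16); 
    print('scene',nm,ce,st,'depth',np.nanmedian(Q[m],0).round(4),[np.nanpercentile(Q[m][:,2],q).round(4) for q in(50,80,95)],onplane(s,ce,.058).round(4),onplane(s,ce,.068).round(4))
# plates & tool by depth
for nm,sd in (('p1',(324,193)),('p2',(331,144)),('p3',(408,135))):
    h=t['img'].astype(int); m=(h.max(2)-h.min(2)<22)&(h.max(2)>70)
    ce,st,mm=blob(t,m,sd,24); cn=max(cv2.findContours(mm.astype(np.uint8),0,1)[0],key=len)
    (x,y),r=cv2.minEnclosingCircle(cn); e=cv2.fitEllipse(cn); w=onplane(t,e[0],.004)[0]; print(nm,st,e,w.round(4),np.hypot(*w[:2]))
for C,nm,(u,v) in ((P,'top',(323,193)),(Q,'scene',(305,200))):
    A=C[v-45:v+45,u-30:u+30].reshape(-1,3)
    for lo,hi in((.03,.075),(.078,.1)):
        B=A[(A[:,2]>lo)&(A[:,2]<hi)]; print(nm,lo,len(B),np.nanmedian(B,0) if len(B) else'', (B.min(0).round(3),B.max(0).round(3)) if len(B) else '')
crop=cv2.resize(s['img'][160:300,190:410],None,fx=3.4,fy=3.4,interpolation=2); cv2.imwrite('pics/crop.png',cv2.convertScaleAbs(crop,alpha=1.5))
E
```

```text
uL [240.77941176 179.93137255] [233 173  17  15 204] depth z [0.5925 0.2538 0.0586] p58 [[0.5927 0.2545 0.058 ]] p68 [[0.5918 0.2529 0.068 ]]
uR [408.18357488 192.42512077] [400 185  17  17 207] depth z [ 0.5564 -0.2242  0.0683] p58 [[ 0.556  -0.2267  0.058 ]] p68 [[ 0.5554 -0.2244  0.068 ]]
scene uL [381.06578947 181.29605263] [373 176  17  12 152] depth [0.5942 0.2549 0.0563] [np.float64(0.0563), np.float64(0.0574), np.float64(0.0586)] [[0.5958 0.253  0.058 ]] [[0.6044 0.2429 0.068 ]]
scene uR [215.32653061 256.25510204] [205 248  21  18 294] depth [ 0.5604 -0.2248  0.0664] [np.float64(0.0664), np.float64(0.0676), np.float64(0.0689)] [[ 0.5523 -0.2219  0.058 ]] [[ 0.5615 -0.2255  0.068 ]]
p1 [ 300  169   49   49 1768] ((324.0, 193.0), (46.893348693847656, 46.893348693847656), 0.0) [0.5579 0.014  0.004 ] 0.558107275099452
p2 [ 307  120   49   49 1793] ((331.0, 144.0), (46.893348693847656, 46.893348693847656), 0.0) [ 0.7059 -0.0076  0.004 ] 0.705957531476711
p3 [ 384  111   49   49 1793] ((408.0, 135.0), (46.893348693847656, 46.893348693847656), 0.0) [ 0.7334 -0.241   0.004 ] 0.7720001573482232
top 0.03 7 [0.54816838 0.02661535 0.04542004] (array([0.547, 0.016, 0.031]), array([0.555, 0.033, 0.073]))
top 0.078 56 [0.55817429 0.0223419  0.09232556] (array([0.547, 0.011, 0.084]), array([0.57 , 0.033, 0.099]))
scene 0.03 129 [0.56624891 0.01831845 0.05456896] (array([0.55 , 0.012, 0.03 ]), array([0.571, 0.032, 0.075]))
scene 0.078 81 [0.56271455 0.02107524 0.0876625 ] (array([0.549, 0.012, 0.078]), array([0.571, 0.034, 0.094]))
```

View pics/crop.png

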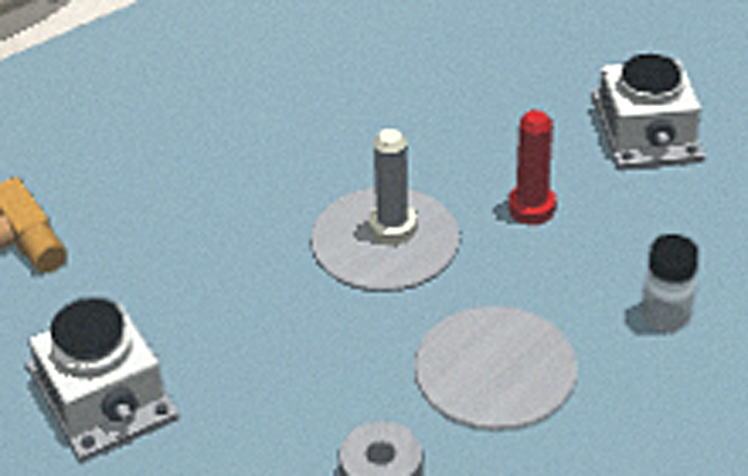

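The right-hand unit (y≈-0.224) measures 68 mm, so its cover is the proud one; the left one measures 58 mm. The tool stands on the plate nearest the base, and the crop confirms the choice (grey/white, not red). Moving now.

>>> move_arm(
  moves=[
    {"delta_pos":[0,0,0],"yaw":0.83},
    {"delta_pos":[0,0,0],"yaw":0.83},
    {"delta_pos":[0,0,0],"yaw":0.83},
    {"delta_pos":[0,0,0],"yaw":0.83},
    {"delta_pos":[0,0,0],"yaw":0.84},
    {"delta_pos":[0.5,-1,0],"yaw":0},
    {"delta_pos":[0.5,-1,0],"yaw":0},
    {"delta_pos":[0.5,-1,0],"yaw":0},
  ],
  jaw=0,
  force=60,
)

```text
time: 0.9
eef_pos: [0.3239, -0.4451, 0.2308]
ee_rot: [-3.141, 0.0, -0.001]
wrist_force: [0.8, -0.4, 0.3]
finger_gap: 0.0854
finger_force: 0.0
```

>>> move_arm(
  moves=[
    {"delta_pos":[0.5,-1,0],"yaw":0},
    {"delta_pos":[0.5,-1,0],"yaw":0},
    {"delta_pos":[0.5,-1,0],"yaw":0},
    {"delta_pos":[0.5,-1,0],"yaw":0},
    {"delta_pos":[0.5,-1,0],"yaw":0},
    {"delta_pos":[0.5,-1,0],"yaw":0},
    {"delta_pos":[0.5,-1,0],"yaw":0},
    {"delta_pos":[0.5,-1,0],"yaw":0},
  ],
)

```text
time: 1.7
eef_pos: [0.4841, -0.1247, 0.2312]
ee_rot: [-3.142, 0.0, 0.0]
wrist_force: [1.9, -0.7, -0.1]
finger_gap: 0.0852
finger_force: 0.0
```

```bash
python3 - <<'E'
from h import *
c=grab('wrist','w1.png'); print(c['T'].round(3).tolist()); s=ctrl.get_state(); print(s['time'],s['eef_pos'],s['ee_rot'],s['joints'])
np.savez('/tmp/w1',**c)
E
```

```text
[[0.001, 0.951, 0.308, 0.564], [-1.0, 0.002, -0.001, -0.124], [-0.002, -0.308, 0.951, 0.373], [0.0, 0.0, 0.0, 1.0]]
1.75 [ 0.48663585 -0.12013265  0.23138941] [-3.13916270e+00 -1.71194254e-03  2.13860576e-03] [-0.26744845  0.24084839  1.89979423  0.0033254   0.99994962  1.29941173]
```

View pics/w1.png

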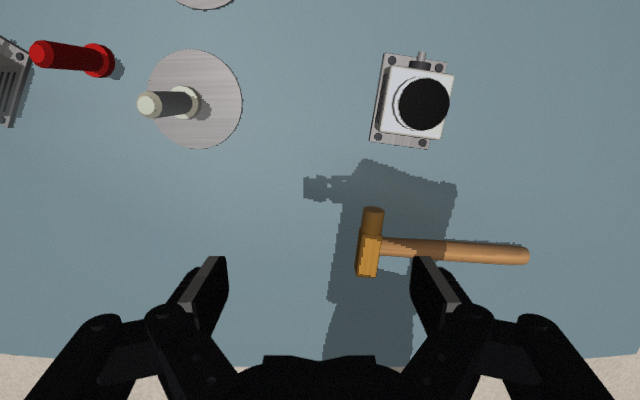

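The wrist view shows the tool tip at (149,104), its plate centred near (195,100), and the proud cover at (423,104). The arm has settled, so I'll measure here.

```bash
python3 - <<'E'
from h import *
c=grab('wrist','w2.png'); s=ctrl.get_state(); print(s['eef_pos'],s['ee_rot'])
P=cloud(c); I=c['img'].astype(int); mx=I.max(2); sat=mx-I.min(2)
def comp(m,seed):
    n,l,st,ce=cv2.connectedComponentsWithStats(m.astype(np.uint8)); ok=[k for k in range(1,n) if st[k,4]>40]; k=min(ok,key=lambda k:np.hypot(*(ce[k]-seed))); return l==k,ce[k],st[k]
def ell(m): 
    cn=max(cv2.findContours(m.astype(np.uint8),0,1)[0],key=len); return cv2.fitEllipse(cv2.convexHull(cn))
m,ce,st=comp(mx<45,(415,104)); e=ell(m); print('cover',e,st,onplane(c,e[0],.068).round(4),np.nanmedian(P[m],0).round(4))
m=(sat<22)&(mx>70); m[:, :135]&=True; m,ce,st=comp(m,(190,100)); 
e=ell(m&(np.arange(640)[None]>0)); print('plate raw',e,st)
# plate: edge points from cloud height & colour
w=np.abs(P[...,2]-.004)<.01
q=P[m&w]; 
print('plate cloud', np.median(q,0),q.min(0),q.max(0))
pts=cv2.convexHull(max(cv2.findContours((m&w).astype(np.uint8),0,1)[0],key=len))[:,0]
X=onplane(c,pts,.004)[:,:2]
from scipy.optimize import least_squares
f=least_squares(lambda p:np.hypot(*(X-p).T)-.055,X.mean(0),loss='soft_l1',f_scale=.001); print('plate fit',f.x,np.abs(f.fun).max())
# tool upper
A=P[60:160,100:230].reshape(-1,3)
for lo,hi in((.086,.1),(.03,.08),(.008,.02)):
    B=A[(A[:,2]>lo)&(A[:,2]<hi)]; print(lo,len(B),np.median(B,0).round(4),np.percentile(B,2,0).round(4),np.percentile(B,98,0).round(4))
t=(P[...,2]>.086)&(P[...,2]<.1); t[:, 230:]=0; tm,ce,st=comp(t,(149,104)); print('tip',ce,st,onplane(c,ce,.094))
E
```

```text
[ 0.48545167 -0.12253779  0.23124163] [-3.14065089e+00 -6.06997007e-04  5.03239317e-03]
cover ((428.5512390136719, 107.15958404541016), (47.86766052246094, 52.35946273803711), 36.21538162231445) [ 404   82   50   51 1982] [[ 0.5561 -0.2206  0.068 ]] [ 0.5562 -0.2209  0.0671]
plate raw ((196.0760040283203, 101.30203247070312), (97.85714721679688, 107.41436767578125), 109.42224884033203) [ 141   51  108  101 7251]
plate cloud [0.56509777 0.00859348 0.00342207] [ 0.50260805 -0.03823636 -0.00206411] [0.61347601 0.08759372 0.01390977]
plate fit [0.55807542 0.01731124] 0.013578315005954321
0.086 559 [0.5571 0.0232 0.0924] [0.5465 0.0148 0.0869] [0.5672 0.034  0.0947]
0.03 517 [0.5573 0.0157 0.0587] [0.5453 0.0137 0.0309] [0.5679 0.024  0.0792]
0.008 672 [0.569  0.0248 0.0148] [0.54   0.0085 0.0086] [0.6045 0.122  0.019 ]
tip [155.25581395 107.07334526] [142  94  27  27 559] [[0.55708483 0.02234752 0.094     ]]
```

>>> move_arm(
  moves=[
    {"delta_pos":[0.4,-0.8,0],"yaw":0},
    {"delta_pos":[0.4,-0.8,0.4],"yaw":0},
    {"delta_pos":[0.4,-0.8,0.4],"yaw":0},
    {"delta_pos":[0.4,-0.8,0.4],"yaw":0},
    {"delta_pos":[0.2,-0.5,0.4],"yaw":0},
    {"delta_pos":[0,0,0.4],"yaw":0},
    {"delta_pos":[0,0,0],"yaw":0},
    {"delta_pos":[0,0,0],"yaw":0},
  ],
)

```text
time: 2.6
eef_pos: [0.5553, 0.021, 0.1511]
ee_rot: [3.141, 0.001, -0.0]
wrist_force: [-0.4, -0.6, 0.3]
finger_gap: 0.0854
finger_force: 0.0
```

```bash
cat > m.py <<'E'
from h import *
# average states, measure tool tip in tool frame
S=[];cs=[]
for i in range(4):
    s=ctrl.get_state(); c=ctrl.read_camera('wrist'); S.append(np.r_[s['eef_pos'],s['ee_rot']%(2*np.pi)])
print(np.array(S).round(4)); p=np.mean(S,0); print('t',s['time'])
c['T']=np.array(c['hand_eye']); P=cloud(c)   # tool frame (z down)
cv2.imwrite('pics/w3.png',c['img'])
A=P.reshape(-1,3); h=p[2]-A[:,2]
k=(h>.085)&(h<.1)&(np.hypot(A[:,0],A[:,1])<.06)
B=A[k]; print('tip tool frame',len(B),np.median(B,0).round(4),((np.percentile(B,2,0)+np.percentile(B,98,0))/2).round(4),np.percentile(B,2,0).round(4),np.percentile(B,98,0).round(4))
u=np.where(k)[0]; print('px',np.median(u%640),np.median(u//640))
E
python3 m.py
```

```text
[[5.5530e-01 2.1000e-02 1.5110e-01 3.1414e+00 1.3000e-03 6.2830e+00]
 [5.5580e-01 2.0800e-02 1.5180e-01 3.1415e+00 6.2830e+00 6.2826e+00]
 [5.5600e-01 2.0800e-02 1.5210e-01 3.1415e+00 6.2822e+00 6.2824e+00]
 [5.5620e-01 2.0800e-02 1.5230e-01 3.1416e+00 6.2817e+00 6.2824e+00]]
t 2.75
tip tool frame 866 [ 0.0029 -0.0048  0.0602] [ 0.0017 -0.0052  0.062 ] [-0.0085 -0.0158  0.0582] [0.0119 0.0055 0.0658]
px 313.0 213.0
```

View pics/w3.png

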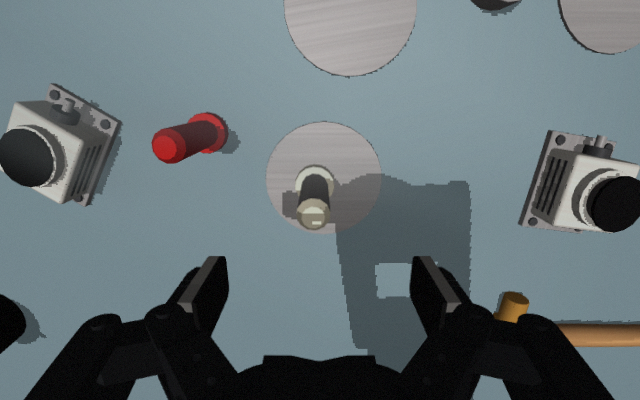

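The tool tip is at (313,215) between the open fingers, offset about 2 mm in x and 4 mm in y from the tool axis. I'll descend and close.

>>> move_arm(
  moves=[
    {"delta_pos":[0.05,-0.09,0.4],"yaw":0},
    {"delta_pos":[0,0,0.5],"yaw":0},
    {"delta_pos":[0,0,0.5],"yaw":0},
    {"delta_pos":[0,0,0.5],"yaw":0},
    {"delta_pos":[0,0,0.5],"yaw":0},
    {"delta_pos":[0,0,0.4],"yaw":0},
    {"delta_pos":[0,0,0],"yaw":0},
    {"delta_pos":[0,0,0],"yaw":0},
  ],
)

```text
time: 3.6
eef_pos: [0.558, 0.0249, 0.0396]
ee_rot: [3.142, -0.0, -0.0]
wrist_force: [0.5, -0.9, -0.5]
finger_gap: 0.0855
finger_force: 0.0
```

>>> move_arm(
  moves=[
    {"delta_pos":[0,0,0],"yaw":0},
    {"delta_pos":[0,0,0],"yaw":0},
    {"delta_pos":[0,0,0],"yaw":0},
    {"delta_pos":[0,0,0],"yaw":0},
    {"delta_pos":[0,0,0],"yaw":0},
    {"delta_pos":[0,0,0],"yaw":0},
    {"delta_pos":[0,0,0],"yaw":0},
    {"delta_pos":[0,0,0],"yaw":0},
  ],
  jaw=1,
  force=80,
)

```text
time: 4.4
eef_pos: [0.558, 0.025, 0.0399]
ee_rot: [3.142, -0.001, 0.0]
wrist_force: [-0.9, 0.3, 5.6]
finger_gap: 0.0223
finger_force: 78.0
```

>>> move_arm(
  moves=[
    {"delta_pos":[0,0,-0.3],"yaw":0},
    {"delta_pos":[0,0,-0.5],"yaw":0},
    {"delta_pos":[0,0,-0.6],"yaw":0},
    {"delta_pos":[0,0,-0.6],"yaw":0},
    {"delta_pos":[0,0,-0.5],"yaw":0},
    {"delta_pos":[0,0.4,0],"yaw":0},
    {"delta_pos":[0,0.6,0],"yaw":0},
    {"delta_pos":[0,0.6,0],"yaw":0},
  ],
)

```text
time: 5.2
eef_pos: [0.5571, -0.04, 0.139]
ee_rot: [3.141, 0.001, 0.001]
wrist_force: [0.1, -0.8, -1.7]
finger_gap: 0.0224
finger_force: 78.4
```

>>> move_arm(
  moves=[
    {"delta_pos":[0,0.8,0],"yaw":0},
    {"delta_pos":[0,0.8,0],"yaw":0},
    {"delta_pos":[0,0.8,0],"yaw":0},
    {"delta_pos":[0,0.8,0],"yaw":0},
    {"delta_pos":[0,0.8,0],"yaw":0},
    {"delta_pos":[0,0.6,0],"yaw":0},
    {"delta_pos":[0,0,0],"yaw":0},
    {"delta_pos":[0,0,0],"yaw":0},
  ],
)

```text
time: 6.0
eef_pos: [0.5567, -0.2236, 0.1385]
ee_rot: [-3.141, 0.001, -0.002]
wrist_force: [-0.4, 0.6, -1.5]
finger_gap: 0.0221
finger_force: 78.5
```

```bash
python3 - <<'E'
from h import *
for n in('wrist','scene','top'):
    c=grab(n); np.savez('/tmp/%s4'%n,**c)
    if n=='wrist': w=c['img']
    if n=='scene': s=c['img'][190:310,150:290]
    if n=='top': t=c['img'][130:250,340:480]
r=lambda a:cv2.resize(a,(400,343),interpolation=2)
cv2.imwrite('pics/m4.png',np.vstack([np.hstack([r(s),r(t)]),cv2.resize(w,(400,250)).repeat(1,0) if 0 else np.hstack([cv2.resize(w,(400,250)),np.zeros((250,400,3),np.uint8)])]))
s=ctrl.get_state(); print(s['time'],s['eef_pos'],s['ee_rot'],s['wrist_force'],s['finger_gap'])
E
```

```text
6.15 [ 0.55731442 -0.2221603   0.13893303] [-3.14106938e+00  9.74707265e-04  8.36406602e-04] [ 0.29767694 -0.15232455 -0.73592111] 0.02201664294477375
```

View pics/m4.png

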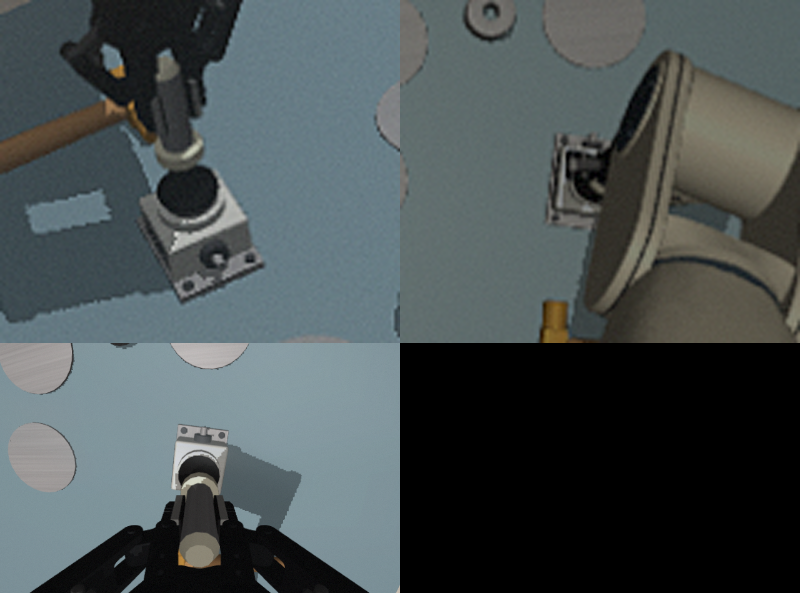

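The composite shows the tool held upright over the cover, with its foot just above. I'll measure the remaining offset and tilt from the wrist and scene images.

```bash
cat > off.py <<'E'
from h import *
from scipy.optimize import least_squares
def ld(n): return dict(np.load('/tmp/%s4.npz'%n))
def circ(X,r,x0):
    f=least_squares(lambda p:np.hypot(*(X-p).T)-r,x0,loss='soft_l1',f_scale=.0007); return f.x,np.abs(f.fun)
for n in('wrist','scene'):
    c=ld(n); P=cloud(c); I=c['img'].astype(int); mx=I.max(2)
    near=np.hypot(P[...,0]-.558,P[...,1]+.2235)<.035
    cov=(mx<60)&near&(abs(P[...,2]-.067)<.006)
    foot=(mx>95)&near&(P[...,2]>.094)&(P[...,2]<.12)
    tool=near&(P[...,2]>.118)&(P[...,2]<.175)
    d=np.array([.308,0]) if n=='wrist' else (c['T'][:2,3]-[.558,-.2235]); d=d/np.hypot(*d)
    print(n,cov.sum(),foot.sum(),'cov z',np.nanmedian(P[cov][:,2]).round(4))
    for nm,m,z,r in(('cover',cov,.068,.024),('foot',foot,.1025,.018)):
        m=m.astype(np.uint8); nc,l,st,ce=cv2.connectedComponentsWithStats(m); m=(l==1+np.argmax(st[1:,4])).astype(np.uint8)
        cn=max(cv2.findContours(m,0,1)[0],key=len)[:,0]
        X=onplane(c,cn,z)[:,:2]; ctr=X.mean(0)
        k=(X-ctr)@d > (-.002 if nm=='foot' else (.004 if n=='wrist' else .004))
        x,res=circ(X[k],r,ctr-d*.005); print(nm,st[1:].max(0)[4],x.round(4),'res',np.median(res).round(4),k.sum(), 'rows',np.unique(P[m>0][:,2].round(3))[[0,-1]])
    # axis of visible handle surface by height slices
    B=P[foot]; print('foot z rng',np.percentile(B[:,2],[2,98]).round(4))
E
python3 off.py
```

```text
wrist 1674 888 cov z 0.0671
cover 1674 [ 0.5552 -0.222 ] res 0.0002 65 rows [0.065 0.069]
foot 888 [ 0.5504 -0.2226] res 0.0007 105 rows [0.109 0.117]
foot z rng [0.1123 0.1152]
scene 266 68 cov z 0.0666
cover 266 [ 0.5579 -0.2236] res 0.0005 23 rows [0.061 0.071]
foot 68 [ 0.5479 -0.2141] res 0.0022 36 rows [0.102 0.116]
foot z rng [0.1022 0.1158]
```

```bash
sed -i "s/foot,.1025,.018/foot,.1145,.018/; s/> (-.002 if nm=='foot'/> (.002 if (nm=='foot' and n=='wrist') else -9 if nm=='foot'/" off.py; cat >> off.py <<'E'
    # handle axis: camera-near surface centreline, slices in z
    hd=near&(P[...,2]>.12)&(P[...,2]<.17)&(mx<140)
    B=P[hd]; print('handle',len(B))
    for lo in np.arange(.12,.17,.01):
        b=B[(B[:,2]>lo)&(B[:,2]<lo+.01)]
        if len(b)>15:
            x,res=circ(b[:,:2],.012,b[:,:2].mean(0)-d*.009); print(lo.round(3),len(b),x.round(4),np.median(res).round(4))
E
python3 off.py
```

```text
wrist 1674 888 cov z 0.0671
cover 1674 [ 0.5552 -0.222 ] res 0.0002 65 rows [0.065 0.069]
foot 888 [ 0.555  -0.2227] res 0.0005 75 rows [0.109 0.117]
foot z rng [0.1123 0.1152]
handle 4296
0.12 314 [ 0.5552 -0.2227] 0.0002
0.13 377 [ 0.5552 -0.2228] 0.0002
0.14 864 [ 0.556  -0.2228] 0.0012
0.15 1251 [ 0.5564 -0.2229] 0.0047
0.16 1490 [ 0.5563 -0.2228] 0.0041
scene 266 68 cov z 0.0666
cover 266 [ 0.5579 -0.2236] res 0.0005 23 rows [0.061 0.071]
foot 68 [ 0.5575 -0.2216] res 0.0026 56 rows [0.102 0.116]
foot z rng [0.1022 0.1158]
handle 339
0.12 46 [ 0.5563 -0.2225] 0.0007
0.13 36 [ 0.5564 -0.2232] 0.0008
0.14 74 [ 0.5586 -0.2258] 0.0042
0.15 88 [ 0.5599 -0.2291] 0.0043
0.16 95 [ 0.5599 -0.2281] 0.0052
```

The tool is vertical and within about 1 mm of the cover axis in both views. Pressing now.

>>> move_arm(
  moves=[
    {"delta_pos":[0.01,0,0.2],"yaw":0},
    {"delta_pos":[0,0,0.2],"yaw":0},
    {"delta_pos":[0,0,0.2],"yaw":0},
    {"delta_pos":[0,0,0.15],"yaw":0},
    {"delta_pos":[0,0,0],"yaw":0},
    {"delta_pos":[0,0,0.05],"yaw":0},
    {"delta_pos":[0,0,0.05],"yaw":0},
    {"delta_pos":[0,0,0.05],"yaw":0},
  ],
)

```text
time: 6.95
eef_pos: [0.5584, -0.2231, 0.1035]
ee_rot: [3.141, -0.001, 0.0]
wrist_force: [-1.5, 1.4, 5.2]
finger_gap: 0.0223
finger_force: 78.5
```

>>> move_arm(
  moves=[
    {"delta_pos":[0,0,0.05],"yaw":0},
    {"delta_pos":[0,0,0.04],"yaw":0},
    {"delta_pos":[0,0,0.03],"yaw":0},
    {"delta_pos":[0,0,0.02],"yaw":0},
    {"delta_pos":[0,0,0],"yaw":0},
    {"delta_pos":[0,0,0],"yaw":0},
    {"delta_pos":[0,0,0],"yaw":0},
    {"delta_pos":[0,0,0],"yaw":0},
  ],
)

```text
time: 7.75
eef_pos: [0.5581, -0.2228, 0.0975]
ee_rot: [-3.141, 0.0, 0.0]
wrist_force: [-0.2, 0.5, -1.0]
finger_gap: 0.0222
finger_force: 78.6
```

>>> move_arm(
  moves=[
    {"delta_pos":[0,0,0.02],"yaw":0},
    {"delta_pos":[0,0,0.02],"yaw":0},
    {"delta_pos":[0,0,0.02],"yaw":0},
    {"delta_pos":[0,0,0.02],"yaw":0},
    {"delta_pos":[0,0,0],"yaw":0},
    {"delta_pos":[0,0,0],"yaw":0},
    {"delta_pos":[0,0,0],"yaw":0},
    {"delta_pos":[0,0,0],"yaw":0},
  ],
)

```text
time: 8.55
eef_pos: [0.5582, -0.2229, 0.0946]
ee_rot: [3.142, -0.0, 0.0]
wrist_force: [-0.6, -1.0, -1.5]
finger_gap: 0.0219
finger_force: 78.6
```

```bash
python3 - <<'E'
from h import *
c=grab('wrist'); P=cloud(c); mx=c['img'].max(2)
k=(mx<60)&(np.hypot(P[...,0]-.5555,P[...,1]+.2225)<.023)&(P[...,2]<.075)&(P[...,2]>.04); print('cover z',k.sum(),np.nanpercentile(P[k][:,2],[10,50,90]))
s=ctrl.get_state(); print(s['time'],s['eef_pos'],s['wrist_force'])
E
```

```text
cover z 941 [0.05628747 0.05714679 0.0588475 ]
8.6 [ 0.55821851 -0.22292202  0.09453891] [ 0.06364304  0.19227799 -1.2977946 ]
```

The cover reads at home height, 58 mm, and the wrist force is back to the tool's weight only. Returning the tool to its plate.

>>> move_arm(
  moves=[
    {"delta_pos":[0,0,-0.2],"yaw":0},
    {"delta_pos":[0,0,-0.4],"yaw":0},
    {"delta_pos":[0,0,-0.5],"yaw":0},
    {"delta_pos":[0,-0.5,0],"yaw":0},
    {"delta_pos":[0,-0.8,0],"yaw":0},
    {"delta_pos":[0,-0.8,0],"yaw":0},
    {"delta_pos":[0,-0.8,0],"yaw":0},
    {"delta_pos":[0,-0.8,0],"yaw":0},
  ],
)

```text
time: 9.4
eef_pos: [0.5587, -0.0739, 0.1402]
ee_rot: [3.141, -0.002, -0.0]
wrist_force: [1.2, 0.6, -1.5]
finger_gap: 0.0223
finger_force: 78.6
```

>>> move_arm(
  moves=[
    {"delta_pos":[0,-0.8,0],"yaw":0},
    {"delta_pos":[0,-0.8,0],"yaw":0},
    {"delta_pos":[0,-0.6,0],"yaw":0},
    {"delta_pos":[0,-0.2,0],"yaw":0},
    {"delta_pos":[0,0,0.5],"yaw":0},
    {"delta_pos":[0,0,0.6],"yaw":0},
    {"delta_pos":[0,0,0.5],"yaw":0},
    {"delta_pos":[0,0,0.3],"yaw":0},
  ],
)

```text
time: 10.2
eef_pos: [0.558, 0.0205, 0.062]
ee_rot: [3.141, 0.001, -0.0]
wrist_force: [0.0, -0.1, -0.7]
finger_gap: 0.0223
finger_force: 78.6
```

>>> move_arm(
  moves=[
    {"delta_pos":[0,0,0.2],"yaw":0},
    {"delta_pos":[0,0,0.1],"yaw":0},
    {"delta_pos":[0,0,0.1],"yaw":0},
    {"delta_pos":[0,0,0.05],"yaw":0},
    {"delta_pos":[0,0,0],"yaw":0},
    {"delta_pos":[0,0,0],"yaw":0},
    {"delta_pos":[0,0,0],"yaw":0},
    {"delta_pos":[0,0,0],"yaw":0},
  ],
)

```text
time: 11.0
eef_pos: [0.5583, 0.0211, 0.0448]
ee_rot: [-3.142, -0.0, 0.0]
wrist_force: [-0.7, -0.6, -0.9]
finger_gap: 0.0226
finger_force: 78.6
```

>>> move_arm(
  moves=[
    {"delta_pos":[0,0,0.03],"yaw":0},
    {"delta_pos":[0,0,0.03],"yaw":0},
    {"delta_pos":[0,0,0.03],"yaw":0},
    {"delta_pos":[0,0,0.01],"yaw":0},
    {"delta_pos":[0,0,0],"yaw":0},
    {"delta_pos":[0,0,0],"yaw":0},
    {"delta_pos":[0,0,0],"yaw":0},
    {"delta_pos":[0,0,0],"yaw":0},
  ],
)

```text
time: 11.8
eef_pos: [0.5582, 0.0211, 0.0405]
ee_rot: [-3.142, -0.0, 0.0]
wrist_force: [0.0, 0.5, -1.6]
finger_gap: 0.0223
finger_force: 78.6
```

>>> move_arm(
  moves=[
    {"delta_pos":[0,0,0.01],"yaw":0},
    {"delta_pos":[0,0,0.01],"yaw":0},
    {"delta_pos":[0,0,0],"yaw":0},
    {"delta_pos":[0,0,0],"yaw":0},
    {"delta_pos":[0,0,0],"yaw":0},
    {"delta_pos":[0,0,0],"yaw":0},
    {"delta_pos":[0,0,0],"yaw":0},
    {"delta_pos":[0,0,0],"yaw":0},
  ],
)

```text
time: 12.6
eef_pos: [0.5582, 0.0211, 0.0399]
ee_rot: [3.142, -0.0, 0.0]
wrist_force: [-0.7, -0.8, 5.2]
finger_gap: 0.0218
finger_force: 78.6
```

The tool is in contact with the plate at 5 N. Releasing, then rising.

>>> move_arm(
  moves=[
    {"delta_pos":[0,0,0],"yaw":0},
    {"delta_pos":[0,0,0],"yaw":0},
    {"delta_pos":[0,0,0],"yaw":0},
    {"delta_pos":[0,0,0],"yaw":0},
    {"delta_pos":[0,0,0],"yaw":0},
    {"delta_pos":[0,0,0],"yaw":0},
    {"delta_pos":[0,0,0],"yaw":0},
    {"delta_pos":[0,0,0],"yaw":0},
  ],
  jaw=0,
)

```text
time: 13.4
eef_pos: [0.5582, 0.0211, 0.0397]
ee_rot: [-3.142, -0.0, 0.0]
wrist_force: [-0.2, -0.1, -0.1]
finger_gap: 0.0855
finger_force: 0.0
```

>>> move_arm(
  moves=[
    {"delta_pos":[0,0,-0.3],"yaw":0},
    {"delta_pos":[0,0,-0.6],"yaw":0},
    {"delta_pos":[0,0,-0.8],"yaw":0},
    {"delta_pos":[0,0,-0.8],"yaw":0},
    {"delta_pos":[0,0,-0.8],"yaw":0},
    {"delta_pos":[0,0,-0.7],"yaw":0},
    {"delta_pos":[0,0,0],"yaw":0},
    {"delta_pos":[0,0,0],"yaw":0},
  ],
)

```text
time: 14.2
eef_pos: [0.5584, 0.0211, 0.2008]
ee_rot: [-3.142, -0.002, 0.0]
wrist_force: [-0.8, 0.1, -1.3]
finger_gap: 0.0854
finger_force: 0.0
```

```bash
python3 - <<'E'
from h import *
c=grab('scene','s5.png'); P=cloud(c); mx=c['img'].max(2)
k=(mx<50)&(np.hypot(P[...,0]-.558,P[...,1]+.2235)<.026)&(P[...,2]>.04); print('cover z',k.sum(),np.nanpercentile(P[k][:,2],[10,50,90]))
s=ctrl.get_state(); print(s['time'],s['eef_pos'],s['finger_gap'],s['wrist_force'])
E
```

```text
cover z 262 [0.05445607 0.05661063 0.05811373]
14.25 [0.55767487 0.02108838 0.19971832] 0.0857789554315433 [ 0.55869461 -0.82873472 -0.64825359]
```

View pics/s5.png

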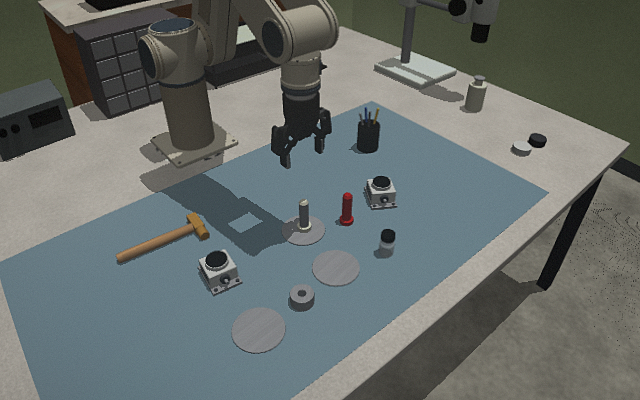

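The tool stands upright on its plate at (305,215), the cover at (216,260) is down, and everything else is where it was. The gripper is clear.

```bash
python3 -c "
from station import ctrl
print(ctrl.finish_job())"
```

```text
the job is handed in; nothing more can be done
None
```

The proud bearing cover is pressed fully home (it now reads the 58 mm home height), the seating tool stands upright back on its plate, nothing else was moved, and the job was handed in after about 14 s; no verdict was returned.

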